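# Shorten the scanner boom by one hole

## Task

Shorten the boom that carries the hand scanner by one hole: press its lock button down to free the tube, slide the tube in towards its post, and let the button pop back up in the very next hole. Use a light touch, as when working a telescopic pole by hand, because a hard push bends the lock pin. Leave the label-roll boom beside it and the other things on the table as they are.

Things in the scene. Friction and masses are not known exactly. Their poses are not given: they have to be found in the camera images.
- scan_stand: Fixed stand of the scanner boom: dark steel foot 120 x 150 x 12 mm, 30 mm square post, and a level 20 mm square aluminium bar with a row of 11 mm holes drilled by hand at uneven spacing, running from the post along the stand's +y, its axis 100 mm above the table. Origin: on the table on the post's axis, z up. A twin stand carries a white label roll (90 mm across), not the scanner.
- scan_boom (a joint): How far the scanner's tube is slid in towards the post (m), along the stand's -y. 0: the hole it starts locked in; the next hole in lies anywhere from 0.042 to 0.058, the one after 0.045 further. A locked pin has about 1.5 mm play either way. The freed tube (32 mm square sleeve over the bar) slides with 2 to 4 N and stays where it is left. Over 25 N on this boom or stand is too hard.
- scan_collar (a point): Centre of the top of the grey collar at the post end of the scanner's tube: 44 wide x 68 long (along the tube) x 44 mm high, its top 122 mm above the table. It slides with the tube.
- scan_ledge (a point): Middle of the top edge of the post-side one of two grey finger ledges that stand on the collar across the tube, either side of the button: each 44 wide, 6 thick, 23 mm high above the collar (top 145 mm above the table), 56 mm clear between them, centred 31 mm from the button's axis. They are part of the tube and can be pushed.
- scan_button_top (a point): Centre of the top of the scanner boom's lock button, an upright steel button 24 mm across, midway between the ledges; it rides along with the tube. Unpressed it is 134 mm above the table; at the start it is 165 mm from the post's axis along the stand's +y.
- scan_button (a joint): How far the lock button is pressed down (m): 0 fully up, 0.007 bottom stop. Spring: 3 N at the top, 7.2 N at the bottom. The pin is out of its hole from 0.004 (5.4 N) on. Between holes the pin rides on the bar, so the button stays down at 0.004 when let go, and springs up to 0 when it meets a hole and then blocks the tube. A pin loaded sideways is stiff to press.
- roll_button_top (a point): Centre of the top of the identical lock button of the other boom, the one with the label roll, which is to be left alone.
- gift_box: Bystander: small white box 70 x 50 x 32 mm lying between the two stands; origin at its underside.
- tape_roll: Bystander: cardboard-brown ring 68 mm across, 24 mm high, flat on the table between the stands; origin at its underside.
- marker: Bystander: white and black marker 120 mm long, 13 mm high, lying on the table about under the nearer boom; origin under the middle of its white part.
- card_stack: Bystander: stack of paper cards 150 x 105 x 22 mm on the left; origin at its underside.
- mouse: Bystander: black computer mouse 100 x 58 x 22 mm on the right; origin at its underside.
- mail_carton: Bystander: brown carton 100 x 120 x 60 mm on the left; origin at its underside.

How it is judged:
By the outcome, as a careful person would: the job done as asked, in the order asked, and still so for the second after the job is handed in, with the robot touching nothing.
It also fails if it takes over 45 s, if anything falls off the work surface, if the arm or the gripper's body presses on something with over 40 N, if the wrist force passes 120 N, or if a joint passes its speed limit or range.

## Robot

A 6-joint arm with a two-finger parallel gripper is mounted at the origin on the work surface. World frame = base frame: x ahead of the robot, y to its left, z up, the work surface at z = 0. Lengths are in m, angles in degrees, forces in N, time in s.
With the tool pointing down it reaches from about 0.3 to 0.775 m from the base axis. Payload 14.6 kg.
Tool frame: the origin (TCP) lies at the very end of the fingers, on their centre line; the grasp point (between the pads) lies arm.grip_depth behind it (arm.grip_depth is the distance from the TCP to the grasp point, in m); z points along the fingers, y is the line along which they close (so a half turn about z gives the same grasp; the last joint's range is limited). The gripper opens to 94 mm and grips with 3 to 60 N. Pads are 16 mm wide; open, the fingers measure 119 mm over their backs; the gripper's body (75 mm by 177 mm) begins 78 mm behind the grasp point.
Start: joints at [-70.222, 17.183, 87.147, -0, 75.671, -3.816], TCP at [0.22, -0.504, 0.205] pointing down, gripper open.
Joint ranges: [-173.82, 173.82], [-45.26, 126.66], [13.44, 144.39], [-59.66, 239.66], [0, 175.72], [-146.38, 146.38]. Speed limits (degrees/s): [127.2, 127.2, 147.25, 180, 180, 180].

## Interface

Orientations are given as [roll, pitch, yaw] about the fixed x, y, z axes, in that order (R = Rz(yaw) Ry(pitch) Rx(roll)).
In Python, from workcell import arm, imaging gives the robot as it stands.
- The arm moves only by the tool jog_arm, never from a script. Its argument "steps" is a list that holds one entry, the list of rows, each a list of 6 numbers: the shift along the tool's x, y, z in cm, then the turn, a rotation vector about the tool's x, y, z in degrees. In form: [[[tx, ty, tz, rx, ry, rz], ...]]. A call has 1 to 12 rows; each row shifts and turns the commanded pose from where the row before left it, along the tool's axes as they then stand; what a row does not reach is not made up. A row lasts 1/12 s, in which the tool goes at most 41.7 mm and 7.16 degrees, less where a joint would pass 70% of its speed; a pose out of reach is approached as far as the arm can. A call with a gripper value outside its range is refused whole. "gripper" is the closure, from 0 (fully open) to 1 (shut), set as the call begins (left out, the last holds). The fingers move at their own pace and stop on an object; "newtons" is the grip in N (left out, the last holds). Time passes only in rows, so rows that do not move let the fingers close. It gives the time, the measured TCP pose, the force, the opening and the grip force at its end, in the units of the state.
- arm.get_state(): the state, without advancing time (a new reading comes with each control period).
- imaging.camera(name): name is "scene" or "top" or "wrist"; returns (picture, depth): 420x560x3 uint8, blue, green, red; 420x560 float32, m along the optical axis (not along the pixel's ray), 0 where there is no reading.
- imaging.camera_params(name): a dict with "fx", "fy", "cx", "cy" (pixels), "view" (4x4, takes a point from world to camera coordinates). Camera axes: x right, y down, z forward; pixel columns grow to the right and rows downward; lengths in m; the calibration is good to about 2 mm. A picture is of the moment at which its call begins: read the wrist's pose just before it. camera_params takes no time and is no camera call; for the wrist camera it gives the pose at the moment of the call.
- arm.job_done(): hands the job in; it is judged then, once.
The state is a dict: "time": time; "joint_positions": joint angles; "joint_vel": joint speeds; "tau": joint torques, N m; "ee_pos": TCP position; "eef_rot": TCP orientation; "ft_force": force on the tool from outside, world axes, zero at the start; "torque": the same for the moment, N m; "grip_width": finger opening in m; "finger_force": force on a finger pad.
Only numpy, scipy, OpenCV 4.12 (cv2) and the standard library are available. Lean on these libraries where they do the work, as an engineer would, in place of code of your own. Each camera call takes 0.05 s, during which the arm holds its last target. There are 200 camera calls.

## Working session

There is one attempt and no reset: what is moved stays moved. The work goes in short steps, Python scripts to look and compute and a tool call to move; the robot and the scene stay as the last step left them, time stands still between calls to the robot, and variables do not carry over. Pictures are saved under pics/ and viewed, at most 10 in all, crops included, and the job is handed in when it is done.

Besides the shell and the picture viewer there is one more tool, called after ">>>" in YAML: its name, and indented under it one key for each argument. jog_arm: Moves the arm, as the interface text tells. Its arguments: {"type":"object","properties":{"steps":{"type":"array","items":{"type":"array","items":{"type":"array","items":{"type":"number"}}}},"gripper":{"type":"number"},"newtons":{"type":"number"}},"required":["steps"]}

```bash
ls; mkdir -p pics
python3 - <<'E'
from workcell import arm, imaging
import cv2, numpy as np
s=arm.get_state(); print(s); print(arm.grip_depth)
for n in("top","scene"):
    p,d=imaging.camera(n); cv2.imwrite(f"pics/{n}0.png",p); np.save(f"{n}_d.npy",d)
    print(n,imaging.camera_params(n))
E
```

```text
pics
{'time': 0.0, 'joint_positions': array([-7.02216224e+01,  1.72151616e+01,  8.71810706e+01, -6.26413073e-04,
        7.56688957e+01, -3.81491790e+00]), 'joint_vel': array([-0.05857014, -0.03415897,  0.0735784 , -0.05550081,  0.07758934,
        0.09631736]), 'tau': array([-2.74365530e-04, -5.31813276e+01, -3.52740777e+01,  7.08101084e-02,
        2.43779970e-02, -1.03268655e-04]), 'ee_pos': array([ 0.22004743, -0.50377668,  0.20488511]), 'eef_rot': array([-1.79934976e+02, -3.72780672e-03,  2.35934488e+01]), 'ft_force': array([ 1.11166565,  0.54886576, -0.025851  ]), 'torque': array([-0.00764028, -0.02455322, -0.02485594]), 'finger_force': 0.0, 'grip_width': 0.09409706454022383}
0.0188
top {'fx': 496.55041237863094, 'fy': 496.55041237863094, 'cx': 279.7578424920769, 'cy': 214.58157387603367, 'view': array([[-0.00805158, -0.99993726, -0.00778758,  0.01277221],
       [-0.98346358,  0.00932753, -0.18086566,  0.56429117],
       [ 0.18092695,  0.00620254, -0.98347698,  1.35231829],
       [ 0.        ,  0.        ,  0.        ,  1.        ]])}
scene {'fx': 519.8560919857274, 'fy': 519.8560919857274, 'cx': 282.7950987925297, 'cy': 206.2945221484968, 'view': array([[ 0.15028763,  0.98861341, -0.00755977, -0.10910178],
       [ 0.75816523, -0.12015605, -0.64089626, -0.35295379],
       [-0.63450699,  0.09058723, -0.76759028,  1.9250326 ],
       [ 0.        ,  0.        ,  0.        ,  1.        ]])}
```

View pics/top0.png

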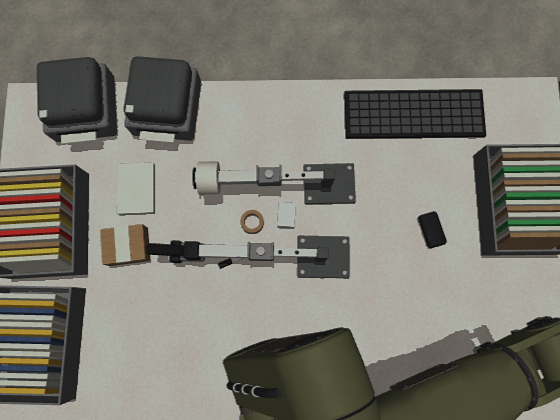

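View pics/scene0.png

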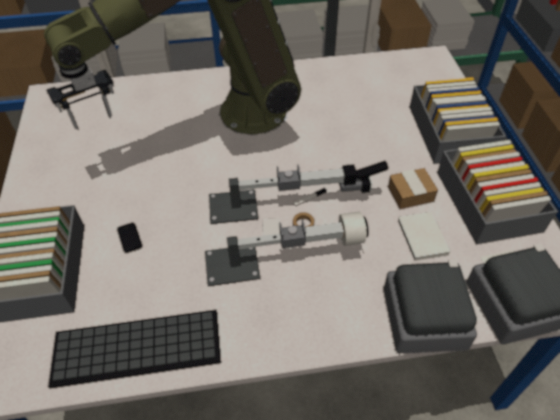

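The top view shows the scanner boom nearer the robot: button at about (261,251), post at about (320,257). The label-roll boom is behind it, with its button at (268,174). In both, the tube runs left (+y) from the post.

```bash
cat > h.py <<'E'
import numpy as np, cv2
from workcell import arm, imaging
def ray(P,u,v,z):
    "world point on plane z seen at pixel u,v"
    V=P["view"]; R=V[:3,:3]; c=-R.T@V[:3,3]
    d=R.T@np.array([(u-P["cx"])/P["fx"],(v-P["cy"])/P["fy"],1]); return c+d*(z-c[2])/d[2]
def cloud(P,D):
    v,u=np.indices(D.shape); p=np.stack([(u-P["cx"])/P["fx"]*D,(v-P["cy"])/P["fy"]*D,D],-1)
    return (p-P["view"][:3,3])@P["view"][:3,:3]
E
python3 - <<'E'
from h import *
P=imaging.camera_params("top"); D=np.load("top_d.npy"); im=cv2.imread("pics/top0.png")
print("btn",ray(P,261,251,.134),"roll",ray(P,268,174,.134))
W=cloud(P,D)
w=W[235:268,165:330].reshape(-1,3); w=w[(w[:,2]>.107)&(w[:,2]<.121)]
m=w[w[:,1]<.12]; print(len(w)); 
r=cv2.minAreaRect(w[:,:2].astype(np.float32)); print(r)
print("z at btn",W[248:255,255:268,2].round(3))
cv2.imwrite("pics/crop.png",cv2.resize(im[220:290,150:360],None,fx=3.8,fy=3.8,interpolation=cv2.INTER_CUBIC))
E
```

```text
btn [0.45252454 0.05730226 0.134     ] roll [0.6608816  0.03814791 0.134     ]
1185
((0.4564920961856842, 0.09845153242349625), (0.4314616024494171, 0.0460532084107399), 88.62040710449219)
z at btn [[0.124 0.123 0.137 0.134 0.128 0.13  0.135 0.132 0.134 0.124 0.12  0.118
  0.12 ]
 [0.123 0.131 0.132 0.131 0.132 0.133 0.134 0.131 0.134 0.132 0.121 0.124
  0.118]
 [0.124 0.137 0.133 0.138 0.138 0.133 0.131 0.141 0.137 0.133 0.121 0.122
  0.124]
 [0.122 0.138 0.138 0.137 0.138 0.134 0.135 0.137 0.132 0.136 0.124 0.124
  0.125]
 [0.121 0.13  0.129 0.135 0.135 0.131 0.136 0.132 0.133 0.135 0.123 0.12
  0.124]
 [0.123 0.121 0.133 0.136 0.136 0.13  0.136 0.139 0.136 0.118 0.118 0.119
  0.118]
 [0.121 0.122 0.125 0.132 0.142 0.137 0.133 0.133 1.432 0.119 0.125 0.12
  0.115]]
```

View pics/crop.png

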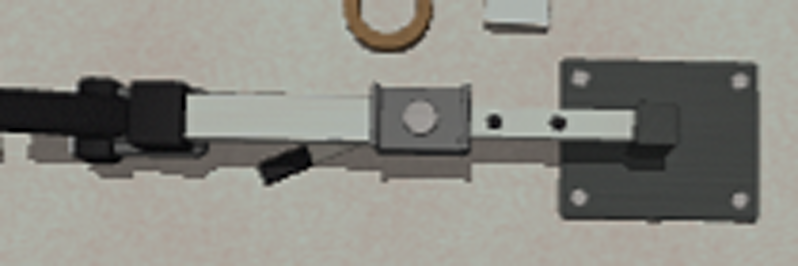

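The crop shows the button at (420,116), which is full-image (260.5,250.5). Two bar holes are free on the post side, at (494,121) and (559,122), or full-image (280,251.8) and (297.1,252.1).

Run:
```python
from h import *
P=imaging.camera_params("top")
c=lambda u,v:(150+(u+.5)/3.8-.5,220+(v+.5)/3.8-.5)
b=ray(P,*c(420,116),.134);h1=ray(P,*c(494,121),.11);h2=ray(P,*c(559,122),.11)
print(b,h1,h2,"post",ray(P,*c(657,118),.115))
print(np.linalg.norm((b-h1)[:2]),np.linalg.norm((h2-h1)[:2]),np.degrees(np.arctan2(*(b-h2)[:2])))
# from depth: tube centre line
D=np.load("top_d.npy");W=cloud(P,D);w=W[235:268,198:300].reshape(-1,3);w=w[(w[:,2]>.1)&(w[:,2]<.14)]
f=cv2.fitLine(w[:,:2].astype(np.float32),cv2.DIST_HUBER,0,.01,.01).ravel();print(f,np.degrees(np.arctan2(f[0],f[1])))
s=arm.get_state();V=imaging.camera_params("wrist")["view"];C=-V[:3,:3].T@V[:3,3];print("cam",C-s["ee_pos"],V[2,:3],s["eef_rot"])
y=np.radians(s["eef_rot"][2]);R=np.array([[np.cos(y),np.sin(y)],[np.sin(y),-np.cos(y)]])
print("to go in tool cm",R.T@(b-s["ee_pos"])[:2]*100, "cam offset tool cm",R.T@(C-s["ee_pos"])[:2]*100)
```

```text
[0.45476151 0.05951027 0.134     ] [0.45343991 0.00860244 0.11      ] [ 0.45232898 -0.0370611   0.11      ] post [ 0.45399038 -0.10553902  0.115     ]
0.05092498120166339 0.04567705227070644 1.442917274397703
[0.02738856 0.99962485 0.45477718 0.10092136] 1.5694451
cam [0.07339877 0.03256889 0.18078725] [-0.25487727 -0.11028654 -0.96066355] [-1.79938528e+02 -4.46306705e-03  2.35912540e+01]
to go in tool cm [ 44.05545378 -42.22972665] cam offset tool cm [ 8.02987503 -0.0472052 ]
```

>>> jog_arm:
  steps:
    - [[0,0,-2.5,0,0,0],[0,0,-2.5,0,0,0],[2.75,-2.64,0,0,0,0],[2.75,-2.64,0,0,0,0],[2.75,-2.64,0,0,0,0],[2.75,-2.64,0,0,0,0],[2.75,-2.64,0,0,0,0],[2.75,-2.64,0,0,0,0],[2.75,-2.64,0,0,0,0],[2.75,-2.64,0,0,0,0],[2.75,-2.64,0,0,0,0],[2.75,-2.64,0,0,0,0]]
  gripper: 0.89
  newtons: 20

```text
time: 1.1
ee_pos: [0.3666, -0.1502, 0.2554]
eef_rot: [180.0, -0.0, 23.6]
ft_force: [0.9, -1.5, 0.5]
grip_width: 0.0176
finger_force: 0.0
```

>>> jog_arm:
  steps:
    - [[2.75,-2.64,0,0,0,0],[2.75,-2.64,0,0,0,0],[2.75,-2.64,0,0,0,0],[2.75,-2.64,0,0,0,0],[0,0,0,0,0,6.27],[0,0,0,0,0,6.27],[0,0,0,0,0,6.27],[0,0,0,0,0,6.27],[0,0,0,0,0,0],[0,0,0,0,0,0],[0,0,0,0,0,0]]

```text
time: 2.02
ee_pos: [0.425, -0.0112, 0.2554]
eef_rot: [-180.0, 0.0, -1.3]
ft_force: [0.4, 0.5, -0.2]
grip_width: 0.0103
finger_force: 0.0
```

Run:
```python
from h import *
s=arm.get_state(); print({k:np.round(s[k],4) for k in("time","ee_pos","eef_rot","ft_force","grip_width")})
P=imaging.camera_params("wrist"); p,d=imaging.camera("wrist"); cv2.imwrite("pics/w1.png",p); np.savez("w1.npz",d=d,**P)
```

```text
{'time': np.float64(2.0167), 'ee_pos': array([ 0.425 , -0.0112,  0.2554]), 'eef_rot': array([-1.799969e+02,  1.150000e-02, -1.282700e+00]), 'ft_force': array([ 0.4459,  0.4573, -0.218 ]), 'grip_width': np.float64(0.0103)}
```

View pics/w1.png

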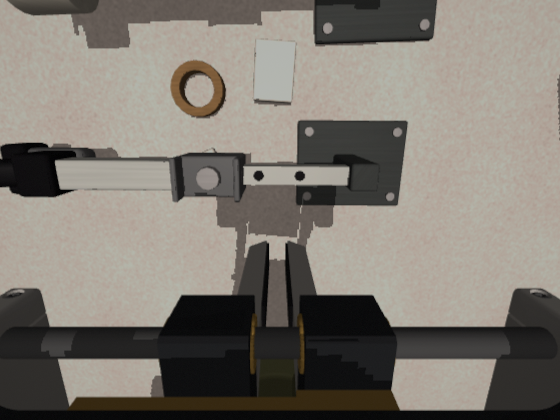

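The wrist view shows the button at (207,178), free holes at (258.5,175.5) and (300,175.5), and the ledges either side of the button. The fingers are about 10 mm apart. I'll refine the centres with blobs.

```bash
cat > m.py <<'E'
from h import *
def measure(im,P,b0,h0s):
    g=cv2.cvtColor(im,cv2.COLOR_BGR2GRAY)
    def cen(u,v,r,dark):
        w=g[v-r:v+r+1,u-r:u+r+1].astype(np.float32); t,m=cv2.threshold(w.astype(np.uint8),0,1,cv2.THRESH_OTSU+(cv2.THRESH_BINARY_INV if dark else 0))
        n,l,st,c=cv2.connectedComponentsWithStats(m); k=l[r,r]; return c[k]+[u-r,v-r],st[k]
    o=[]
    for (u,v,r,dk,z) in [(*b0,15,0,.134)]+[(*h,7,1,.11) for h in h0s]:
        c,st=cen(u,v,r,dk); p=ray(P,*c,z); o.append(p); print(c.round(1),st,p.round(4))
    return o
E
python3 - <<'E'
from m import *
P=dict(np.load("w1.npz")); im=cv2.imread("pics/w1.png")
b,h1,h2=measure(im,P,(207,178),[(258,175),(300,175)])
a=np.arctan2(*(h1-h2)[:2]);t=np.array([np.sin(a),np.cos(a)]); print("angle",np.degrees(a),"dist",(b-h1)[:2]@t,(h1-h2)[:2]@t)
print("collar z",np.median(cloud(P,P["d"])[170:186,200:214,2]))
s=arm.get_state();y=np.radians(s["eef_rot"][2]);R=np.array([[np.cos(y),np.sin(y)],[np.sin(y),-np.cos(y)]])
print("to go cm",R.T@(b-s["ee_pos"])[:2]*100,s["ee_pos"],s["eef_rot"][2])
E
```

```text
[206.8 178.5] [  4   5  22  22 377] [0.4538 0.0599 0.134 ]
[258.1 175.3] [ 2  3 11 10 79] [0.4521 0.0088 0.11  ]
[299.4 175.4] [ 2  3 10 10 76] [ 0.4509 -0.0365  0.11  ]
angle 1.4366373097056837 dist 0.051038715211946487 0.04539582925964036
collar z 0.13570955894169284
to go cm [ 2.72179706 -7.1775045 ] [ 0.42497983 -0.01126823  0.25539589] -1.3205897051106732
```

>>> jog_arm:
  steps:
    - [[0.9,-2.13,0,0,0,0],[0.9,-2.13,0,0,0,0],[0.92,-2.12,0,0,0,0],[0,0,2.5,0,0,0],[0,0,2.5,0,0,0],[0,0,2.5,0,0,0],[0,0,1.5,0,0,0],[0,0,1.0,0,0,0],[0,0,0,0,0,0],[0,0,0,0,0,0],[0,0,0,0,0,0]]

```text
time: 2.98
ee_pos: [0.4544, 0.0518, 0.1566]
eef_rot: [-180.0, -0.1, -1.5]
ft_force: [-0.4, 0.6, 0.3]
grip_width: 0.01
finger_force: 0.0
```

Run:
```python
from h import *
s=arm.get_state(); print({k:np.round(s[k],4) for k in("time","ee_pos","eef_rot","ft_force","grip_width")})
P=imaging.camera_params("wrist"); p,d=imaging.camera("wrist"); cv2.imwrite("pics/w2.png",p); np.savez("w2.npz",d=d,**P)
```

```text
{'time': np.float64(2.9833), 'ee_pos': array([0.4544, 0.0518, 0.1566]), 'eef_rot': array([-1.799942e+02, -9.460000e-02, -1.460500e+00]), 'ft_force': array([-0.4049,  0.6416,  0.3138]), 'grip_width': np.float64(0.01)}
```

View pics/w2.png

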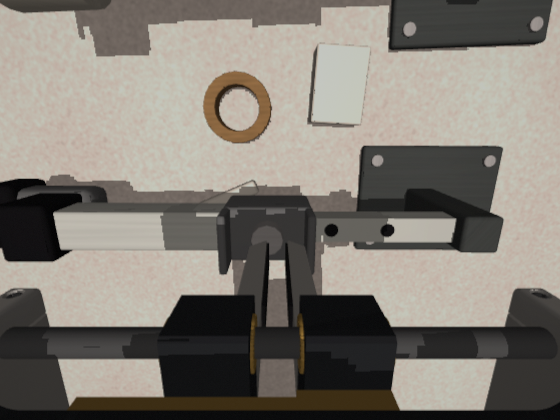

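The trailing finger (tip at about (258,247)) is over the button (267,240). The leading finger (tip at about (293,248)) is inside the post-side ledge (310,235), so I'm descending gently.

>>> jog_arm:
  steps:
    - [[0,0,0.4,0,0,0],[0,0,0.4,0,0,0],[0,0,0.4,0,0,0],[0,0,0.4,0,0,0],[0,0,0,0,0,0],[0,0,0,0,0,0],[0,0,0,0,0,0]]

```text
time: 3.62
ee_pos: [0.4539, 0.0519, 0.1395]
eef_rot: [180.0, -0.0, -1.5]
ft_force: [-0.2, 0.7, 0.1]
grip_width: 0.0104
finger_force: 0.0
```

>>> jog_arm:
  steps:
    - [[0,0,0.2,0,0,0],[0,0,0.2,0,0,0],[0,0,0.2,0,0,0],[0,0,0.2,0,0,0],[0,0,0.1,0,0,0],[0,0,0,0,0,0],[0,0,0,0,0,0],[0,0,0,0,0,0]]

```text
time: 4.28
ee_pos: [0.454, 0.0519, 0.1306]
eef_rot: [-180.0, -0.0, -1.5]
ft_force: [-0.6, -0.2, 5.0]
grip_width: 0.0105
finger_force: 2.4
```

>>> jog_arm:
  steps:
    - [[0,0,0.1,0,0,0],[0,0,0.1,0,0,0],[0,0,0,0,0,0],[0,0,0,0,0,0],[0,0,0,0,0,0]]

```text
time: 4.7
ee_pos: [0.454, 0.0519, 0.1287]
eef_rot: [-180.0, -0.0, -1.5]
ft_force: [-0.7, 0.4, 6.1]
grip_width: 0.0102
finger_force: 3.0
```

>>> jog_arm:
  steps:
    - [[0,0.1,0,0,0,0],[0,0.1,0,0,0,0],[0,0.1,0,0,0,0],[0,0.1,0,0,0,0],[0,0.1,0,0,0,0],[0,0,0,0,0,0]]

```text
time: 5.2
ee_pos: [0.4538, 0.047, 0.1287]
eef_rot: [-180.0, -0.0, -1.5]
ft_force: [-1.6, 2.0, 5.5]
grip_width: 0.0101
finger_force: 3.0
```

>>> jog_arm:
  steps:
    - [[0,0.15,0,0,0,0],[0,0.15,0,0,0,0],[0,0.15,0,0,0,0],[0,0.15,0,0,0,0],[0,0.15,0,0,0,0],[0,0.15,0,0,0,0],[0,0.15,0,0,0,0],[0,0.15,0,0,0,0],[0,0,0,0,0,0]]

```text
time: 5.95
ee_pos: [0.4535, 0.0349, 0.1287]
eef_rot: [-180.0, -0.0, -1.5]
ft_force: [-1.2, 0.1, 6.3]
grip_width: 0.0104
finger_force: 3.0
```

Run:
```python
from h import *
p,d=imaging.camera("top"); cv2.imwrite("pics/t1.png",cv2.resize(p[220:290,200:360],None,fx=4.5,fy=4.5)); 
p,d=imaging.camera("wrist"); cv2.imwrite("pics/w3.png",p)
```

```text
(no output)
```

View pics/w3.png

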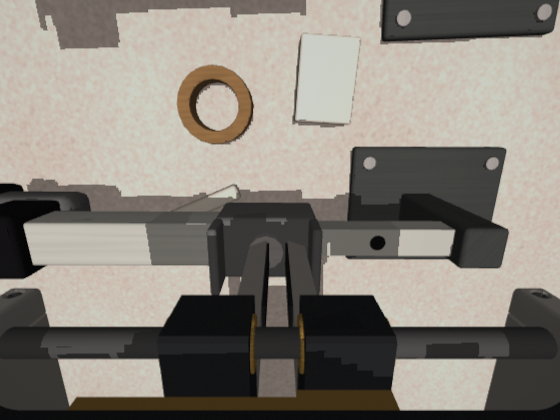

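The tube has slid in about 15 mm: the first free hole is now under it, and the finger is still on the button at (267,252). I'll lift so the pin rides on the bar, then push only on the ledge.

>>> jog_arm:
  steps:
    - [[0,0,-0.3,0,0,0],[0,0,-0.3,0,0,0],[0,0,-0.35,0,0,0],[0,0,0,0,0,0],[0,0,0,0,0,0]]

```text
time: 6.47
ee_pos: [0.4534, 0.0349, 0.138]
eef_rot: [-180.0, -0.0, -1.5]
ft_force: [-0.1, -0.6, -0.0]
grip_width: 0.0103
finger_force: 0.0
```

>>> jog_arm:
  steps:
    - [[0,0.2,0,0,0,0],[0,0.2,0,0,0,0],[0,0.2,0,0,0,0],[0,0.2,0,0,0,0],[0,0.2,0,0,0,0],[0,0.2,0,0,0,0],[0,0.2,0,0,0,0],[0,0.2,0,0,0,0],[0,0.2,0,0,0,0],[0,0.2,0,0,0,0],[0,0,0,0,0,0]]

```text
time: 7.38
ee_pos: [0.4528, 0.0147, 0.1379]
eef_rot: [-180.0, 0.0, -1.5]
ft_force: [0.2, 3.0, -0.1]
grip_width: 0.0102
finger_force: 1.4
```

>>> jog_arm:
  steps:
    - [[0,0.2,0,0,0,0],[0,0.2,0,0,0,0],[0,0.2,0,0,0,0],[0,0.2,0,0,0,0],[0,0.1,0,0,0,0],[0,0.1,0,0,0,0],[0,0,0,0,0,0]]

```text
time: 7.97
ee_pos: [0.4526, 0.0048, 0.1379]
eef_rot: [-180.0, 0.0, -1.5]
ft_force: [-0.7, 2.8, 1.0]
grip_width: 0.0107
finger_force: 1.6
```

>>> jog_arm:
  steps:
    - [[0,0.07,0,0,0,0],[0,0.07,0,0,0,0],[0,0.06,0,0,0,0],[0,0,0,0,0,0]]

```text
time: 8.3
ee_pos: [0.4525, 0.0028, 0.1379]
eef_rot: [180.0, 0.0, -1.5]
ft_force: [-1.6, 4.2, 0.2]
grip_width: 0.0104
finger_force: 1.8
```

```bash
cat > c.py <<'E'
from h import *
# 3D check of the button height relative to the collar, from the scene and top depth around the expected button spot
s=arm.get_state(); print(s["ee_pos"].round(4),s["ft_force"].round(1))
p,d=imaging.camera("wrist"); import time; cv2.imwrite("pics/w_%d.png"%(s["time"]*100),p)
g=cv2.cvtColor(p,cv2.COLOR_BGR2GRAY)
P=imaging.camera_params("wrist"); W=cloud(P,d)
m=(abs(W[...,0]-.453)<.03)&(abs(W[...,1]-(s["ee_pos"][1]+.009))<.026)
for x in (.456,.458,.460,.462):
    k=m&(abs(W[...,0]-x)<.0012)&(abs(W[...,1]-(s["ee_pos"][1]+.0095))<.004); print(x,k.sum(),np.median(W[k][:,2]).round(4) if k.any() else None)
E
python3 c.py
```

```text
[0.4525 0.0028 0.1379] [-1.6  4.2  0.2]
0.456 78 0.2097
0.458 117 0.1726
0.46 758 0.1833
0.462 820 0.1841
```

>>> jog_arm:
  steps:
    - [[0,0.05,0,0,0,0],[0,0.05,0,0,0,0],[0,0,0,0,0,0]]

```text
time: 8.6
ee_pos: [0.4525, 0.0018, 0.1379]
eef_rot: [180.0, 0.0, -1.5]
ft_force: [-1.6, 4.7, 0.2]
grip_width: 0.0103
finger_force: 1.8
```

>>> jog_arm:
  steps:
    - [[0,0.05,0,0,0,0],[0,0.05,0,0,0,0],[0,0,0,0,0,0]]

```text
time: 8.85
ee_pos: [0.4525, 0.0008, 0.1379]
eef_rot: [-180.0, 0.0, -1.5]
ft_force: [-0.8, 5.0, 1.3]
grip_width: 0.0102
finger_force: 1.8
```

>>> jog_arm:
  steps:
    - [[0,0.05,0,0,0,0],[0,0.05,0,0,0,0],[0,0,0,0,0,0]]

```text
time: 9.1
ee_pos: [0.4525, -0.0002, 0.138]
eef_rot: [180.0, -0.0, -1.5]
ft_force: [-1.6, 3.8, 0.6]
grip_width: 0.01
finger_force: 1.8
```

>>> jog_arm:
  steps:
    - [[0,0.05,0,0,0,0],[0,0.05,0,0,0,0],[0,0,0,0,0,0]]

```text
time: 9.35
ee_pos: [0.4525, -0.0012, 0.1379]
eef_rot: [180.0, 0.0, -1.5]
ft_force: [-2.1, 4.2, 0.8]
grip_width: 0.0103
finger_force: 1.7
```

>>> jog_arm:
  steps:
    - [[0,0.05,0,0,0,0],[0,0,0,0,0,0]]

```text
time: 9.52
ee_pos: [0.4525, -0.0017, 0.1379]
eef_rot: [180.0, -0.0, -1.5]
ft_force: [-0.9, 4.4, 1.3]
grip_width: 0.0102
finger_force: 1.7
```

>>> jog_arm:
  steps:
    - [[0,0.05,0,0,0,0],[0,0,0,0,0,0]]

```text
time: 9.68
ee_pos: [0.4525, -0.0022, 0.138]
eef_rot: [180.0, -0.0, -1.5]
ft_force: [-1.8, 3.4, 0.5]
grip_width: 0.01
finger_force: 1.7
```

>>> jog_arm:
  steps:
    - [[0,0.05,0,0,0,0],[0,0,0,0,0,0]]

```text
time: 9.85
ee_pos: [0.4524, -0.0027, 0.138]
eef_rot: [180.0, -0.0, -1.5]
ft_force: [-1.3, 4.1, 0.5]
grip_width: 0.0106
finger_force: 1.8
```

Run:
```python
from h import *
s=arm.get_state(); p,d=imaging.camera("scene"); p2,_=imaging.camera("top")
a=cv2.resize(p[150:220,220:360],None,fx=5,fy=4,interpolation=cv2.INTER_CUBIC); b=cv2.resize(p2[220:290,200:340],None,fx=5,fy=4,interpolation=cv2.INTER_CUBIC)
cv2.imwrite("pics/both.png",np.vstack([a,b])); print(s["ee_pos"])
```

```text
[ 0.45243969 -0.00268631  0.13795385]
```

View pics/both.png

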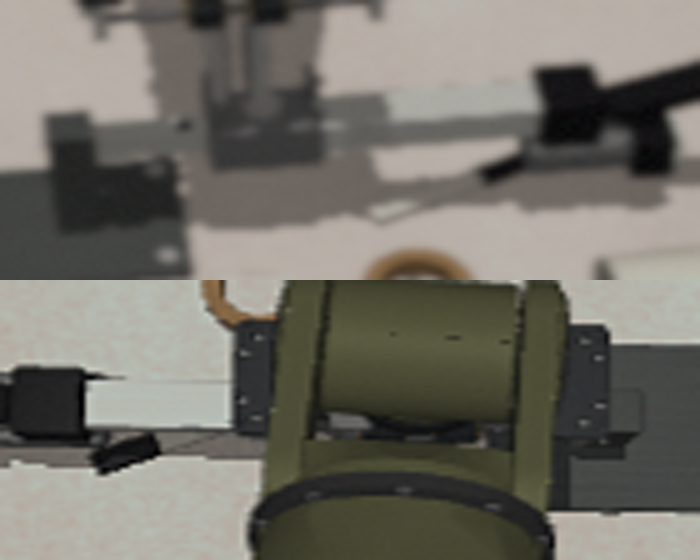

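The scene crop shows the collar at x 208–322 with the finger against the post-side ledge. From the top crop, the tube end moved from column 199.2 to 217.2, about 48 mm, so the hole is still a few mm ahead.

>>> jog_arm:
  steps:
    - [[0,0.05,0,0,0,0],[0,0,0,0,0,0]]

```text
time: 10.12
ee_pos: [0.4525, -0.0034, 0.138]
eef_rot: [180.0, -0.0, -1.5]
ft_force: [-0.3, 1.9, 0.6]
grip_width: 0.0103
finger_force: 0.9
```

>>> jog_arm:
  steps:
    - [[0,0.05,0,0,0,0],[0,0,0,0,0,0]]

```text
time: 10.28
ee_pos: [0.4525, -0.0038, 0.138]
eef_rot: [180.0, -0.0, -1.5]
ft_force: [-0.7, 1.9, 1.4]
grip_width: 0.0104
finger_force: 0.8
```

>>> jog_arm:
  steps:
    - [[0,0.05,0,0,0,0],[0,0,0,0,0,0]]

```text
time: 10.45
ee_pos: [0.4525, -0.0043, 0.138]
eef_rot: [180.0, -0.0, -1.5]
ft_force: [-0.5, 2.4, 0.5]
grip_width: 0.0101
finger_force: 0.9
```

>>> jog_arm:
  steps:
    - [[0,0.05,0,0,0,0],[0,0,0,0,0,0]]

```text
time: 10.62
ee_pos: [0.4524, -0.0047, 0.138]
eef_rot: [180.0, -0.0, -1.5]
ft_force: [-0.8, 1.5, 1.5]
grip_width: 0.0102
finger_force: 0.9
```

The pushing force halved, which suggests the pin has dropped into the hole and no longer rubs on the bar. I'll back off and look.

>>> jog_arm:
  steps:
    - [[0,-0.2,0,0,0,0],[0,-0.1,0,0,0,0],[0,0,-0.5,0,0,0],[0,0,-1.5,0,0,0],[0,0,-2.5,0,0,0],[0,0,-3.5,0,0,0],[0,0,-3.5,0,0,0],[-1.5,0,0,0,0,0],[-1.3,0,0,0,0,0],[0,0,0,0,0,0],[0,0,0,0,0,0],[0,0,0,0,0,0]]

```text
time: 11.62
ee_pos: [0.4249, -0.0009, 0.253]
eef_rot: [180.0, -0.0, -1.5]
ft_force: [-0.1, -0.4, -0.3]
grip_width: 0.0102
finger_force: 0.0
```

Run:
```python
from h import *
P=imaging.camera_params("wrist"); p,d=imaging.camera("wrist"); np.savez("w5.npz",d=d,**P)
cv2.imwrite("pics/w5.png",p); cv2.imwrite("pics/w5c.png",cv2.resize(p[120:240,120:460],None,fx=2.3,fy=2.3,interpolation=cv2.INTER_CUBIC))
```

```text
(no output)
```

View pics/w5c.png

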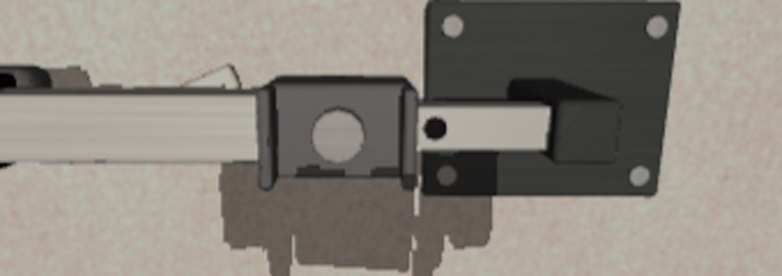

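The crop shows the button at (338,135), full-image (267,179), and the remaining hole at (434,128), full-image (309,176). One hole is now covered.

Run:
```python
from m import *
for f,b0,hs in (("w1",(207,178),[(300,175)]),("w5",(267,178),[(309,175)])):
    P=dict(np.load(f+".npz")); im=cv2.imread(f"pics/{f}.png"); b,h=measure(im,P,b0,hs)
    W=cloud(P,P["d"]); print("b-h2",np.linalg.norm((b-h)[:2]))
    z=W[b0[1]-5:b0[1]+6,b0[0]-5:b0[0]+6,2]
    u=b0[0]; c=np.r_[W[160:164,u-12:u+12,2].ravel()]; z=z[z<.2];c=c[c<.2]
    print("button z",z.mean().round(4),z.std()/len(z)**.5,"collar z",c.mean().round(4),"diff",(z.mean()-c.mean()).round(4))
```

```text
[206.8 178.5] [  4   5  22  22 377] [0.4538 0.0599 0.134 ]
[299.4 175.4] [ 2  3 10 10 76] [ 0.4509 -0.0365  0.11  ]
b-h2 0.09643576491027059
button z 0.1357 6.482764624915904e-05 collar z 0.1236 diff 0.0121
[266.5 178.9] [  4   5  22  23 370] [0.4524 0.009  0.134 ]
[308.8 175.4] [ 2  3 10 10 79] [ 0.4509 -0.0364  0.11  ]
b-h2 0.045465260392494225
button z 0.1357 5.8530963431485845e-05 collar z 0.1236 diff 0.0121
```

```bash
python3 -c "
from workcell import arm
print(arm.job_done())"
```

```text
the job is handed in; nothing more can be done
None
```

The scanner boom is one hole shorter: the tube slid in 51 mm and the button is fully up in the next hole. Force readings stayed at or below about 6.5 N, nothing else was touched, and I handed the job in at about 12 s.

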